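# Make up two specimen-collection kits

### The arm

A 6-joint arm with a two-finger parallel gripper is mounted at the origin on the work surface. World frame = base frame: x ahead of the robot, y to its left, z up, the work surface at z = 0. Lengths are in mm, angles in degrees, forces in N, time in s.
With the tool pointing down it reaches from about 350 to 850 mm from the base axis. Payload 8.1 kg.
Tool frame: the origin (TCP) lies midway between the tips of the shut fingers; the grasp point (between the pads) lies 19 mm behind it (hold_point_z is the distance from the TCP to the grasp point, in mm); z points along the fingers, y is the direction in which the jaws open and shut (so a half turn about z gives the same grasp; the last joint's range is limited). The gripper opens to 85 mm and grips with 20 to 120 N. Pads are 22 mm wide; open, the fingers measure 114 mm over their backs; the gripper's body (76 mm by 85 mm) begins 54 mm behind the grasp point. The pads swing forward as they close: fully open they stand 13 mm farther back than shut.
Start: joints at [69.362, 7.471, 85.268, -0, 87.261, -4.893], TCP at [162.791, 577.498, 231.292] pointing down, gripper open.
Joint ranges: [-169.43, 169.43], [-51.17, 129.36], [1.28, 143.12], [-76.62, 256.62], [0, 156.53], [-152.29, 152.29]. Speed limits (degrees/s): [136.94, 136.94, 159.86, 180, 180, 180].

### API

Orientations are given as [roll, pitch, yaw] about the fixed x, y, z axes, in that order (R = Rz(yaw) Ry(pitch) Rx(roll)).
In Python, from bench import sense, snapshot, camera_params, hand_in, hold_point_z gives the robot as it stands.
- The arm moves only by the tool servo_tool, never from a script. Its argument "motion" is a list of rows, each a list of 7 numbers: the finger opening in mm, from 0 to 85.4, then the shift along the tool's x, y, z in mm, then the turn, a rotation vector about the tool's x, y, z in rad. A call has 1 to 10 rows; each row shifts and turns the pose as measured when the row begins, along the tool's axes as they then stand; what a row does not reach is not made up. A row lasts 1/10 s, in which the tool goes at most 50 mm and 8.59 degrees, less where a joint would pass 70% of its speed; a pose out of reach is approached as far as the arm can. A call with a gripper value outside its range is refused whole. The fingers move at their own pace and stop on an object; "force" is the grip in N (left out, the last holds). Time passes only in rows, so rows that do not move let the fingers close. It gives the time, the measured TCP pose, the force and the opening at its end, in the units of the state.
- sense(): the state, without advancing time (a new reading comes with each control period).
- snapshot(name): name is "scene" or "top"; returns the picture (480x640x3 uint8, blue, green, red); there is no depth.
- camera_params(name): a dict with "fx", "fy", "cx", "cy" (pixels), "D" ([k1, k2, p1, p2, k3] as OpenCV has them; the pictures are not rectified), "R" (3x3) and "t" (3): a world point X has camera coordinates R X + t. Camera axes: x right, y down, z forward; pixel columns grow to the right and rows downward; lengths in mm; the calibration is good to about 2 mm. A picture is of the moment at which its call begins. camera_params takes no time and is no camera call.
- hand_in(): hands the job in, once; it reports no verdict.
The state is a dict: "time": time; "joint_pos": joint angles; "qd": joint speeds; "joint_efforts": joint torques, N m; "tool_pos": TCP position; "tcp_rot": TCP orientation; "ft_force": force on the tool from outside, world axes, zero at the start; "wrist_torque": the same for the moment, N m; "finger_gap": finger opening in mm.
Only numpy, scipy, OpenCV 4.12 (cv2) and the standard library are available. Lean on these libraries where they do the work, as an engineer would, in place of code of your own. Each camera call takes 0.05 s, during which the arm holds its last target. There are 200 camera calls.

### The job

Make up two specimen-collection kits from the stock on the bench mat. The blue tray gets the red agar plate in its large square pocket, the amber dropper bottle in its small square pocket and the white slide mailer lying along its long pocket; the yellow tray gets the yellow agar plate in its large square pocket and the orange-capped jar in its small square pocket, and its long pocket stays empty. Set each thing down, never drop it, upright and flat on the floor of its pocket, never tip one over, and leave the green plate, the blue dropper bottle and the blue mailer where they are.

Things in the scene. Friction and masses are not known exactly. Their poses are not given: they have to be found in the camera images.
- kit_tray_blue: Blue kit tray, fixed, a slab 176 (x) by 196 (y) by 7 mm high, with three pale grey pockets 5 mm deep (floors 2 mm up). Origin: centre of the underside, z up. In its axes, mm: large pocket 84 x 84 centred at x -38, y 46; small pocket 58 x 58 at x -38, y -50; long pocket 56 (x) x 110 (y) at x 46, y 0. A low carrying tab juts 14 mm from each x end.
- kit_tray_yellow: Yellow kit tray, fixed, a slab 176 (x) by 196 (y) by 7 mm high, with three pale grey pockets 5 mm deep (floors 2 mm up). Origin: centre of the underside, z up. In its axes, mm: large pocket 84 x 84 centred at x -38, y 46; small pocket 58 x 58 at x -38, y -50; long pocket 56 (x) x 110 (y) at x 46, y 0. A low carrying tab juts 14 mm from each x end.
- plate_red: Red agar plate: closed 60 mm Petri dish with a clear lid over dark red agar: an upright disc 60 mm across and 16 mm high, about 25 g, loose. Origin: centre of the underside, z up.
- plate_yellow: Yellow agar plate: closed 60 mm Petri dish with a clear lid over yellow agar: an upright disc 60 mm across and 16 mm high, about 25 g, loose. Origin: centre of the underside, z up.
- plate_green: Green agar plate: closed 60 mm Petri dish with a clear lid over green agar: an upright disc 60 mm across and 16 mm high, about 25 g, loose. Origin: centre of the underside, z up. Stays in the stock.
- dropper_amber: Amber dropper bottle standing upright, brown glass with a black collar and teat: round body 30 mm across up to 38 mm, collar 23 mm across from 44 to 57 mm, teat 15 mm across to the top at 74 mm; about 50 g, loose. Origin: centre of the underside, z up.
- dropper_blue: Blue dropper bottle standing upright, blue glass with a white collar and teat: round body 30 mm across up to 38 mm, collar 23 mm across from 44 to 57 mm, teat 15 mm across to the top at 74 mm; about 50 g, loose. Origin: centre of the underside, z up. Stays in the stock.
- mailer_white: White plastic slide mailer, a flat box lying on its broad face, 88 (x) by 34 (y) by 20 mm high, about 40 g, loose. Origin: centre of the underside; x along its length, z up.
- mailer_blue: Blue plastic slide mailer, a flat box lying on its broad face, 88 (x) by 34 (y) by 20 mm high, about 40 g, loose. Origin: centre of the underside; x along its length, z up. Stays in the stock.
- jar_orange: Specimen jar standing upright, off-white with an orange screw cap: body 41 mm across, cap 42 mm across from 36 mm to the top at 50 mm; about 50 g, loose. Origin: centre of the underside, z up.
Things that resemble listed ones, but are neither listed nor needed, are in the scene too. Leave any pink or turquoise look-alike of the jar_orange alone. Of the things that look like the dropper_amber, the smaller one is meant.

How it is judged:
By the outcome, as a careful person would: the job done as asked, in the order asked, and still so for the second after the job is handed in, with the robot touching nothing.
It also fails if it takes over 112 s, if anything falls off the work surface, if the arm or the gripper's body presses on something with over 40 N, if the wrist force passes 120 N, or if a joint passes its speed limit or range.

## Working session

There is one attempt and no reset: what is moved stays moved. The work goes in short steps, Python scripts to look and compute and a tool call to move; the robot and the scene stay as the last step left them, time stands still between calls to the robot, and variables do not carry over. Pictures are saved under pics/ and viewed, about 12 in all and at most 16, crops included, and the job is handed in when it is done.

Besides the shell and the picture viewer there is one more tool, called as name(argument=value, ...) on one line, values as JSON. servo_tool: Moves the arm, as the interface text tells. Its arguments: {"type":"object","properties":{"motion":{"type":"array"},"force":{"type":"number"}},"required":["motion"]}

```bash
mkdir -p pics; ls
python3 - <<'E'
from bench import *
import cv2
for n in("scene","top"):
    cv2.imwrite(f"pics/{n}0.png",snapshot(n)); c=camera_params(n); print(n,c)
print(sense(), hold_point_z)
E
```

```text
pics
scene {'fx': 555.931516093837, 'fy': 555.931516093837, 'cx': 316.25878135567103, 'cy': 230.4624340683717, 'D': array([-0.04901156,  0.        ,  0.        ,  0.        ,  0.        ]), 'R': array([[-0.87951324,  0.47584012,  0.00571265],
       [ 0.34930882,  0.65370003, -0.67131187],
       [-0.32317148, -0.5884322 , -0.74115298]]), 't': array([ 444.1324172 , -156.55569541, 1200.70790065])}
top {'fx': 438.4036083258406, 'fy': 438.4036083258406, 'cx': 319.3901579173607, 'cy': 245.5205154999957, 'D': array([-0.10870246,  0.        ,  0.        ,  0.        ,  0.        ]), 'R': array([[ 0.01925572, -0.99978269,  0.0079869 ],
       [-0.99238375, -0.02008412, -0.12153653],
       [ 0.12167053, -0.00558579, -0.99255483]]), 't': array([-18.51537745, 528.07943643, 912.12219236])}
{'time': 0.1, 'joint_pos': array([ 6.93612980e+01,  7.51235321e+00,  8.53244014e+01,  9.45436587e-04,
        8.72614285e+01, -4.89336177e+00]), 'qd': array([ 0.03478732, -0.13654128, -0.30566832,  0.00757865,  0.12376164,
        0.00416029]), 'joint_efforts': array([ 1.62132048e-03, -5.70954323e+01, -5.01938367e+01, -1.33520987e-05,
        8.14888015e-03, -8.93597836e-07]), 'tool_pos': array([162.61443011, 577.01902184, 230.3198903 ]), 'tcp_rot': array([-1.79902255e+02, -9.31599841e-03,  1.64254606e+02]), 'ft_force': array([ 0.13591495,  0.28777219, -0.20024663]), 'wrist_torque': array([-0.00937578, -0.02063538,  0.01848805]), 'finger_gap': 85.46901535013659} 18.700000000000003
```

View pics/scene0.png

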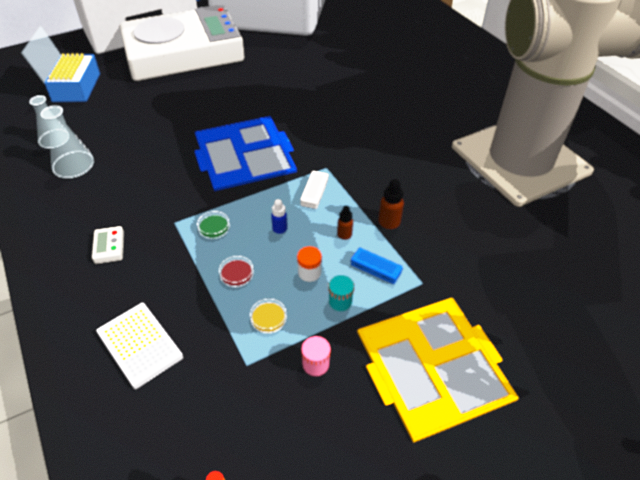

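View pics/top0.png

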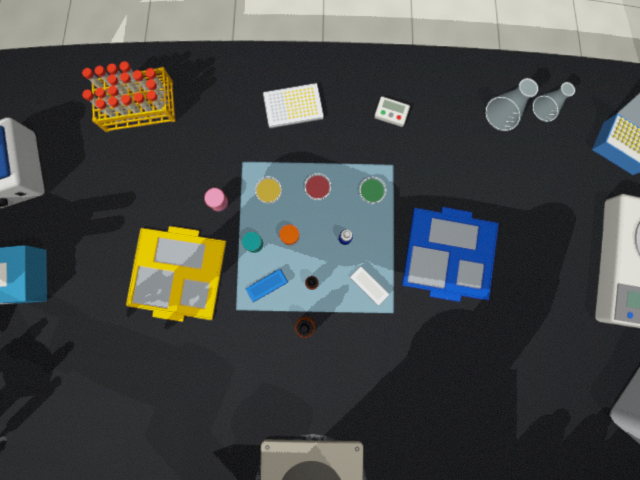

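Both views show the same layout. In the top view, the plates are yellow (268,190), red (317,187) and green (372,190). The jar is at (289,234), the small amber bottle at (312,283) and the white mailer at (370,285). The trays are at (177,273) for yellow and (451,253) for blue. The arm is out of the picture. Next I measure these with masks.

```bash
cat > h.py <<'E'
import numpy as np, cv2
from bench import *
def ray(n,uv):
    c=camera_params(n);K=np.array([[c['fx'],0,c['cx']],[0,c['fy'],c['cy']],[0,0,1]])
    p=cv2.undistortPoints(np.float64(uv).reshape(-1,1,2),K,c['D']).reshape(-1,2)
    R,t=np.array(c['R']),np.array(c['t'])
    return -R.T@t, np.c_[p,np.ones(len(p))]@R
def on(n,uv,z):
    o,d=ray(n,uv); return (o+d*((z-o[2])/d[:,2])[:,None])[:,:2]
def proj(n,X):
    c=camera_params(n);K=np.array([[c['fx'],0,c['cx']],[0,c['fy'],c['cy']],[0,0,1]])
    return cv2.projectPoints(np.float64(X).reshape(-1,1,3),cv2.Rodrigues(np.array(c['R']))[0],np.array(c['t']),K,c['D'])[0].reshape(-1,2)
def mask(im,lo,hi):
    return cv2.inRange(cv2.cvtColor(im,cv2.COLOR_BGR2HSV),lo,hi)
def blobs(m,box=None,amin=15):
    if box: 
        k=np.zeros_like(m);k[box[1]:box[3],box[0]:box[2]]=255;m=m&k
    n,l,s,c=cv2.connectedComponentsWithStats(m)
    return [(c[i].round(1).tolist(),s[i].tolist()) for i in range(1,n) if s[i,4]>=amin]
E
python3 - <<'E'
from h import *
I={n:cv2.imread(f'pics/{n}0.png') for n in('scene','top')}
def show(nm,lo,hi,bs,bt,zs,zt):
    for n,b,z in(('scene',bs,zs),('top',bt,zt)):
        for c,s in blobs(mask(I[n],lo,hi),b): print(nm,n,c,s,on(n,[c],z).round(1))
show('red',(0,100,40),(8,255,255),(215,250,260,290),(300,170,335,205),8,8); show('red',(165,100,40),(180,255,255),(215,250,260,290),(300,170,335,205),8,8)
show('yel',(15,100,80),(35,255,255),(245,295,292,335),(250,172,285,207),8,8)
show('jar',(3,180,120),(14,255,255),(290,240,330,285),(272,218,306,250),43,48)
show('amber',(0,100,20),(14,255,140),(330,200,362,245),(295,265,328,298),19,30)
show('white',(0,0,150),(180,70,255),(295,165,332,215),(345,255,392,310),17,20)
# trays
for nm,lo,hi,bt in(('B',(105,120,60),(128,255,255),(395,200,505,305)),('Y',(20,150,90),(32,255,255),(120,220,235,325))):
    m=mask(I['top'],lo,hi);k=np.zeros_like(m);k[bt[1]:bt[3],bt[0]:bt[2]]=255;m&=k
    cs,h=cv2.findContours(m,cv2.RETR_CCOMP,cv2.CHAIN_APPROX_NONE)
    for c,hh in zip(cs,h[0]):
        if hh[3]>=0 and cv2.contourArea(c)>200:
            r=cv2.minAreaRect(c); print(nm,np.round(r[0],1),np.round(r[1],1),round(r[2],1),on('top',[r[0]],7).round(1))
v=np.hstack([cv2.resize(I['top'][215:310,340:395],None,fx=5,fy=5),cv2.resize(I['top'][245:340,280:335],None,fx=5,fy=5)]); cv2.imwrite('pics/c1.png',v)
E
```

```text
red top [317.2, 183.8] [309, 177, 17, 16, 72] [[ 6.713e+02 -6.000e-01]]
red top [314.1, 194.2] [307, 190, 15, 8, 31] [[647.2   5.9]]
red scene [235.7, 271.2] [222, 261, 29, 24, 460] [[667.1   1.1]]
red top [317.4, 186.4] [306, 176, 23, 22, 250] [[665.3  -1.2]]
yel scene [268.0, 316.6] [252, 303, 32, 29, 697] [[657.1 113.9]]
yel top [268.0, 189.9] [257, 179, 24, 23, 417] [[655.  109.8]]
jar scene [309.0, 257.3] [298, 247, 23, 22, 405] [[551.6  59.5]]
jar top [288.8, 234.1] [280, 225, 19, 19, 284] [[549.5  57.5]]
amber scene [344.6, 228.7] [338, 219, 15, 20, 235] [[452.   12.5]]
amber top [310.9, 285.1] [306, 278, 12, 11, 34] [[443.    8.4]]
white scene [314.0, 189.3] [300, 171, 30, 39, 781] [[ 451.  -109.4]]
white top [367.6, 283.9] [345, 255, 47, 55, 2350] [[ 448.2 -114.2]]
B [470.  273.9] [27.2 27.9] 8.1 [[ 474.4 -345.5]]
B [428.2 266.7] [39.5 39.1] 9.5 [[ 489.  -250.6]]
B [453.3 233.5] [50.  25.8] 10.3 [[ 564.8 -308.9]]
Y [194.3 293.3] [27.6 28.7] 10.0 [[419.9 264.9]]
Y [152.8 286.5] [38.3 39.8] 9.5 [[432.5 359.4]]
Y [179.4 252.7] [50.2 26.7] 8.9 [[509.1 303.2]]
```

View pics/c1.png

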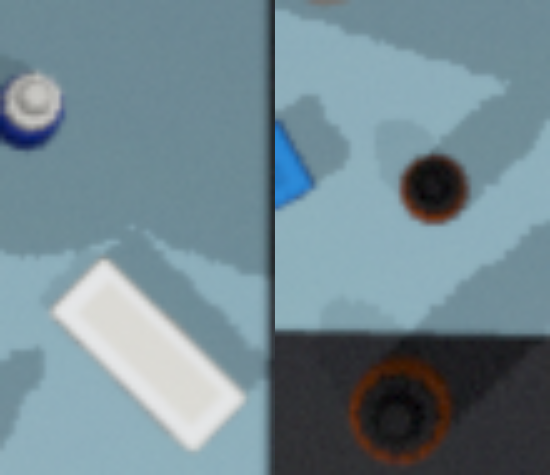

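The crop shows the white mailer's top face with corners at about (360.6,266.6), (389,294.6), (378.6,305.4) and (350,277.4). The small amber bottle's body is centred at about (312,282.6).

Run:
```python
from h import *
I={n:cv2.imread(f'pics/{n}0.png') for n in('scene','top')}
P=np.array([[-38,46],[-38,-50],[46,0.]])
def fit(Q):
    a=P-P.mean(0);b=Q-Q.mean(0);th=np.arctan2((a[:,0]*b[:,1]-a[:,1]*b[:,0]).sum(),(a*b).sum())
    R=np.array([[np.cos(th),-np.sin(th)],[np.sin(th),np.cos(th)]]);t=Q.mean(0)-R@P.mean(0)
    return np.degrees(th),t,P@R.T+t,Q-(P@R.T+t)
px={'B':[[428.2,266.7],[470,273.9],[453.3,233.5]],'Y':[[152.8,286.5],[194.3,293.3],[179.4,252.7]]}
for k in px: print(k,*[np.round(x,1).tolist() for x in fit(on('top',px[k],6))])
for nm,lo,hi,bt in(('B',(105,120,60),(128,255,255),(185,110,305,195)),('Y',(18,150,90),(32,255,255),(350,290,525,445))):
    m=mask(I['scene'],lo,hi);k=np.zeros_like(m);k[bt[1]:bt[3],bt[0]:bt[2]]=255;m&=k
    cs,h=cv2.findContours(m,cv2.RETR_CCOMP,cv2.CHAIN_APPROX_NONE)
    H=[]
    for c,hh in zip(cs,h[0]):
        if hh[3]>=0 and cv2.contourArea(c)>150:
            M=cv2.moments(c);H.append([M['m10']/M['m00'],M['m01']/M['m00'],M['m00']])
    print(nm,'scene',[(np.round(x,0).tolist(),on('scene',[x[:2]],6).round(1).tolist()) for x in H])
print('amber top',on('top',[[312,282.6]],34))
c=on('top',[[360.6,266.6],[389,294.6],[378.6,305.4],[350,277.4]],20);print('white',c.round(1),c.mean(0));d=c[1]-c[0]+c[2]-c[3];print(np.degrees(np.arctan2(d[1],d[0])),np.linalg.norm(d)/2)
```

```text
B -8.7 [519.6, -302.1] [[489.0, -250.9], [474.4, -345.8], [565.1, -309.1]] [[0.0, 0.0], [0.1, -0.0], [-0.1, -0.0]]
Y -7.5 [463.9, 309.6] [[432.3, 360.2], [419.7, 265.0], [509.5, 303.5]] [[0.1, -0.3], [0.3, 0.3], [-0.4, 0.0]]
B scene [([266.0, 160.0, 1012.0], [[493.0, -246.4]]), ([223.0, 156.0, 860.0], [[568.7, -303.6]]), ([254.0, 134.0, 414.0], [[477.9, -341.5]])]
Y scene [([471.0, 381.0, 2770.0], [[435.0, 364.9]]), ([408.0, 375.0, 2409.0], [[512.3, 310.1]]), ([440.0, 330.0, 1087.0], [[422.3, 269.1]])]
amber top [[448.27259551   6.12764204]]
white [[ 485.5  -98.6]
 [ 425.9 -160.9]
 [ 402.3 -138.4]
 [ 461.6  -75.8]] [ 443.82830935 -118.41495345]
-133.6132695150906 86.19696200339703
```

servo_tool(motion=[[80,-50,0,0,0,0,0.15],[80,-50,0,0,0,0,0.15],[80,-50,0,0,0,0,0.15]])

```text
time: 0.4
tool_pos: [295.0, 517.0, 228.3]
tcp_rot: [-179.7, -0.1, 138.5]
ft_force: [1.0, 1.4, 0.8]
finger_gap: 80.4
```

```bash
cat >> h.py <<'E'
from scipy.spatial.transform import Rotation as Ro
def plan(gap,*wps,start=None,step=48,rot=.14):
    s=sense();p=np.array(s['tool_pos']) ;y=np.radians(s['tcp_rot'][2]);R=Ro.from_euler('xyz',s['tcp_rot'],degrees=True)
    if start: p=np.array(start[:3],float);R=Ro.from_euler('xyz',[180,0,start[3]],degrees=True)
    rows=[]
    for x,yy,z,yaw in wps:
        T=np.array([x,yy,z],float);G=Ro.from_euler('xyz',[180,0,yaw],degrees=True)
        while 1:
            d=T-p;r=(R.inv()*G).as_rotvec();n=max(np.linalg.norm(d)/step,np.linalg.norm(r)/rot)
            if n<.02: break
            k=int(np.ceil(n-.05)) or 1
            tr=(R.inv().apply(d/k)).round(0 if k>1 else 1);ro=(r/k).round(2 if k>1 else 3)
            rows.append([gap,*tr.tolist(),*ro.tolist()]);p=p+R.apply(tr);R=R*Ro.from_rotvec(ro)
            if k==1: break
    for i in range(0,len(rows),10): print(str([[float('%g'%(v+0)) for v in r] for r in rows[i:i+10]]).replace('.0,',',').replace('.0]',']'))
E
python3 - <<'E'
from h import *
plan(72,(666,0,200,90),(666,0,60,90))
E
```

```text
[[72, -44, -10, 2, 0, 0, 0.06], [72, -45, -7, 2, 0, 0, 0.06], [72, -45, -5, 2, 0, 0, 0.06], [72, -45, -2, 2, 0, 0, 0.06], [72, -46, 1, 2, 0, 0, 0.06], [72, -45, 3, 2, 0, 0, 0.06], [72, -45, 6, 2, 0, 0, 0.06], [72, -45, 9, 2, 0, 0, 0.06], [72, -44, 11, 2, 0, 0, 0.06], [72, -43, 14, 2, 0, 0, 0.06]]
[[72, -42, 17, 2, 0, 0, 0.06], [72, -41, 19, 2, 0, 0, 0.06], [72, -40, 22, 2, 0, 0, 0.06], [72, -39.4, 24.2, 2.2, -0.004, 0.002, 0.067], [72, 0, 0, 47, 0, 0, 0], [72, 0, 0, 46, 0, 0, 0], [72, 0, 0, 47, 0, 0, 0]]
```

servo_tool(motion=[[72,-44,-10,2,0,0,0.06],[72,-45,-7,2,0,0,0.06],[72,-45,-5,2,0,0,0.06],[72,-45,-2,2,0,0,0.06],[72,-46,1,2,0,0,0.06],[72,-45,3,2,0,0,0.06],[72,-45,6,2,0,0,0.06],[72,-45,9,2,0,0,0.06],[72,-44,11,2,0,0,0.06],[72,-43,14,2,0,0,0.06]], force=25)

```text
time: 1.4
tool_pos: [561.4, 126.9, 203.1]
tcp_rot: [-179.5, 0.2, 102.5]
ft_force: [0.3, -0.5, 0.4]
finger_gap: 72.0
```

servo_tool(motion=[[72,-42,17,2,0,0,0.06],[72,-41,19,2,0,0,0.06],[72,-40,22,2,0,0,0.06],[72,-39,24,2,0,0,0.067],[72,0,0,47,0,0,0],[72,0,0,46,0,0,0],[72,0,0,30,0,0,0]])

```text
time: 2.1
tool_pos: [671.2, -41.1, 71.7]
tcp_rot: [179.9, 0.5, 87.1]
ft_force: [-0.3, -0.5, 1.1]
finger_gap: 72.0
```

Run:
```python
from h import *
s=sense();print(s['time'],s['tool_pos'],s['tcp_rot'])
a,b=snapshot('top'),snapshot('scene')
cv2.imwrite('pics/p1.png',np.hstack([cv2.resize(a[110:280,240:400],(520,552)),cv2.resize(b[130:330,170:270],(276,552))]))
plan(72,(666,0,20,90),(666,0,1,90))
```

```text
2.1 [671.24972135 -41.08175344  71.74910706] [179.89055526   0.45327289  87.078435  ]
[[72, 20, -2, 24, 0, 0, -0.03], [72, 20.3, -0.5, 23.7, -0.007, 0.007, -0.02], [72, 0, 0, 19, 0, 0, 0]]
```

View pics/p1.png

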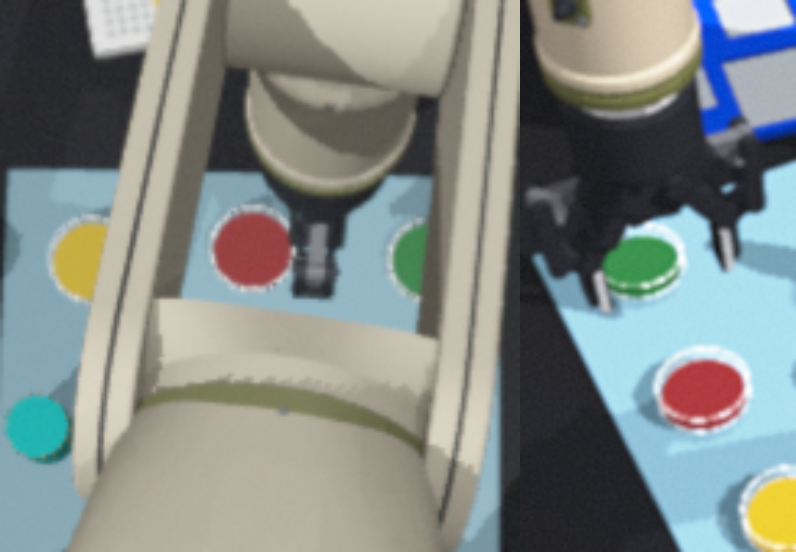

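The picture shows the gripper between the red and green plates, at about y=-41. Long moves overshoot, so I correct sideways first and then go down.

servo_tool(motion=[[72,20,-3,0,0,0,-0.03],[72,20,-2,0,0,0,-0.02],[72,0,0,0,0,0,0],[72,0,0,0,0,0,0]])

```text
time: 2.6
tool_pos: [665.9, 4.9, 73.5]
tcp_rot: [-179.9, 0.4, 90.3]
ft_force: [-0.3, -0.4, 0.3]
finger_gap: 72.0
```

Run:
```python
from h import *
s=sense();print(s['time'],s['tool_pos'],s['tcp_rot'])
plan(72,(666,0,1,90))
```

```text
2.6 [665.9416375    4.90331184  73.52057719] [-179.87100222    0.37173704   90.31745804]
[[72, -2, 0, 36, 0, 0, 0], [72, -2.4, 0.2, 36.6, -0.002, 0.006, 0.006]]
```

servo_tool(motion=[[72,-2,0,30,0,0,0],[72,-2,0,25,0,0,0],[72,0,0,0,0,0,0],[72,0,0,0,0,0,0]])

```text
time: 3.0
tool_pos: [671.7, 2.1, 26.2]
tcp_rot: [179.4, 0.4, 90.5]
ft_force: [0.6, 0.0, 0.4]
finger_gap: 72.2
```

servo_tool(motion=[[72,-2,-6,10,0,0,0],[72,0,0,8,0,0,0],[72,0,0,0,0,0,0],[72,0,0,0,0,0,0]])

```text
time: 3.4
tool_pos: [668.1, -0.5, 11.6]
tcp_rot: [179.0, 0.5, 90.5]
ft_force: [0.1, 0.2, 0.4]
finger_gap: 72.1
```

servo_tool(motion=[[72,0,-2,6,0.017,0.008,0],[72,0,0,4,0,0,0],[72,0,0,0,0,0,0],[72,0,0,0,0,0,0]])

```text
time: 3.8
tool_pos: [666.7, -0.7, 1.3]
tcp_rot: [-180.0, -0.0, 90.5]
ft_force: [-0.8, -0.4, 0.7]
finger_gap: 71.9
```

servo_tool(motion=[[50,0,0,0,0,0,0],[50,0,0,0,0,0,0],[50,0,0,0,0,0,0],[50,0,0,0,0,0,0],[50,0,0,0,0,0,0],[50,0,0,0,0,0,0]], force=25)

```text
time: 4.4
tool_pos: [666.8, -0.6, 1.6]
tcp_rot: [-180.0, -0.0, 90.5]
ft_force: [-0.3, -0.2, -0.2]
finger_gap: 58.8
```

servo_tool(motion=[[50,0,0,-15,0,0,0],[50,0,0,-40,0,0,0],[50,0,0,-40,0,0,0],[50,0,0,-10,0,0,0],[50,0,0,0,0,0,0]])

```text
time: 4.9
tool_pos: [665.8, -0.5, 112.3]
tcp_rot: [-179.9, -0.0, 90.5]
ft_force: [-0.6, 0.4, -0.2]
finger_gap: 58.7
```

Run:
```python
from h import *
s=sense();print(s['time'],s['tool_pos'],s['tcp_rot'],s['finger_gap'])
plan(50,(490.8,-248.7,100,81.3),step=42)
```

```text
4.9 [ 6.65817837e+02 -5.34762318e-01  1.12302095e+02] [-1.79850791e+02 -2.77318362e-02  9.04830649e+01] 58.74910773636472
[[50, -31, -22, 2, 0, 0, 0.02], [50, -31, -22, 2, 0, 0, 0.02], [50, -32, -21, 1, 0, 0, 0.02], [50, -32, -20, 2, 0, 0, 0.02], [50, -32, -20, 1, 0, 0, 0.02], [50, -33, -19, 2, 0, 0, 0.02], [50, -33, -18, 1, 0, 0, 0.02], [50, -34.1, -17.2, 1.6, -0.003, 0, 0.02]]
```

Last rows tapered because of the overshoot.

servo_tool(motion=[[50,-31,-22,2,0,0,0.02],[50,-31,-22,2,0,0,0.02],[50,-32,-21,1,0,0,0.02],[50,-32,-20,2,0,0,0.02],[50,-32,-20,1,0,0,0.02],[50,-33,-19,2,0,0,0.02],[50,-33,-18,1,0,0,0.02],[50,-15,-8,0,0,0,0],[50,0,0,0,0,0,0],[50,0,0,0,0,0,0]])

```text
time: 5.9
tool_pos: [491.4, -235.1, 92.4]
tcp_rot: [-179.4, -0.2, 82.2]
ft_force: [0.5, -0.4, -1.1]
finger_gap: 58.8
```

```bash
cat > n.py <<'E'
import sys
from h import *
s=sense();print(s['time'],s['tool_pos'].round(1),s['tcp_rot'].round(1),round(s['finger_gap'],1))
a=[float(v) for v in sys.argv[1:]]
plan(a[0],a[1:5],step=a[5] if len(a)>5 else 42)
E
python3 n.py 50 490.8 -248.7 30 81.3
```

```text
5.9 [ 491.4 -235.1   92.4] [-179.4   -0.2   82.2] 58.8
[[50, -7, 1, 31, -0.01, 0, 0.01], [50, -6.8, 0.7, 31.3, -0.001, -0.004, 0.006]]
```

servo_tool(motion=[[50,-7,1,25,-0.01,0,0.01],[50,-7,1,25,0,0,0.006],[50,0,0,10,0,0,0],[50,0,0,0,0,0,0],[50,0,0,0,0,0,0]])

```text
time: 6.4
tool_pos: [494.1, -244.8, 30.5]
tcp_rot: [-180.0, -0.3, 81.6]
ft_force: [0.1, -0.1, 0.3]
finger_gap: 58.7
```

```bash
python3 n.py 50 490.8 -248.7 8 81.3 10
python3 - <<'E'
from h import *
a,b=snapshot('top'),snapshot('scene')
cv2.imwrite('pics/p2.png',np.hstack([cv2.resize(a[190:310,390:510],(420,420)),cv2.resize(b[90:210,180:310],(380,420))]))
E
```

```text
6.4 [ 494.1 -244.8   30.5] [-180.    -0.3   81.6] 58.7
[[50, -1, -1, 7, 0, 0, 0], [50, -2, -1, 8, 0, 0, 0], [50, -1.4, -0.6, 7.4, -0.001, -0.006, 0.005]]
```

View pics/p2.png

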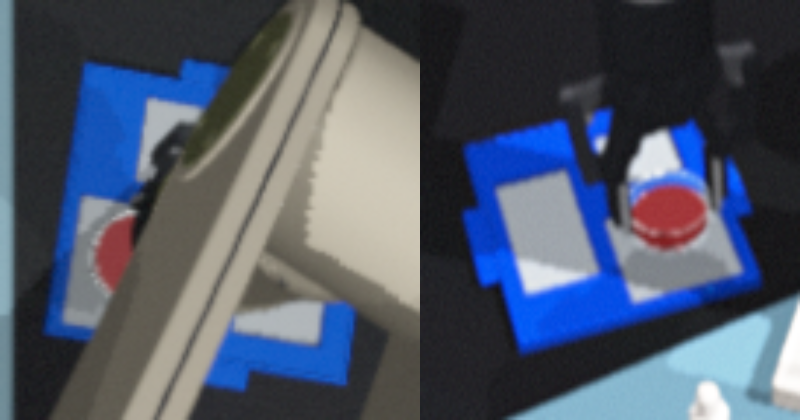

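The plate is held level over the large pocket, at about (668,215) in the crop, with room on every side. Continuing down.

servo_tool(motion=[[50,-2,-2,7,0,0,0],[50,-2,-1,7,0,0,0],[50,0,0,4,0,-0.006,0.005],[50,0,0,0,0,0,0],[50,0,0,0,0,0,0]])

```text
time: 7.0
tool_pos: [492.3, -249.6, 14.1]
tcp_rot: [179.7, 0.2, 81.3]
ft_force: [0.1, 0.1, -0.4]
finger_gap: 58.4
```

servo_tool(motion=[[50,0,-1,5,0.005,0.003,0],[50,0,0,3,0,0,0],[50,0,0,0,0,0,0],[50,0,0,0,0,0,0]])

```text
time: 7.4
tool_pos: [491.4, -249.5, 5.6]
tcp_rot: [-180.0, -0.0, 81.3]
ft_force: [0.2, -0.3, -0.3]
finger_gap: 58.6
```

servo_tool(motion=[[50,0,0,1.5,0,0,0],[50,0,0,1,0,0,0],[50,0,0,0,0,0,0],[50,0,0,0,0,0,0]])

```text
time: 7.8
tool_pos: [491.7, -249.8, 3.6]
tcp_rot: [-180.0, 0.0, 81.3]
ft_force: [-0.4, -0.2, -0.4]
finger_gap: 58.7
```

servo_tool(motion=[[50,0,0,0.7,0,0,0],[50,0,0,0.5,0,0,0],[50,0,0,0,0,0,0]])

```text
time: 8.1
tool_pos: [491.9, -249.8, 3.6]
tcp_rot: [-180.0, 0.0, 81.3]
ft_force: [0.2, -0.9, -0.2]
finger_gap: 59.0
```

servo_tool(motion=[[50,0,0,1.5,0,0,0],[50,0,0,1,0,0,0],[50,0,0,0,0,0,0]])

```text
time: 8.4
tool_pos: [492.2, -250.0, 3.7]
tcp_rot: [-180.0, 0.0, 81.3]
ft_force: [1.2, -0.3, -0.7]
finger_gap: 59.0
```

The height stopped at 3.6, which is 1.6 plus the 2 mm floor, so the plate is seated. Now I release it.

servo_tool(motion=[[62,0,0,0,0,0,0],[70,0,0,0,0,0,0],[70,0,0,0,0,0,0],[70,0,0,-10,0,0,0],[70,0,0,-40,0,0,0],[70,0,0,-45,0,0,0],[70,0,0,-40,0,0,0],[70,0,0,0,0,0,0]])

```text
time: 9.2
tool_pos: [490.7, -249.0, 143.2]
tcp_rot: [-179.8, -0.1, 81.3]
ft_force: [-0.4, -0.3, 1.2]
finger_gap: 70.1
```

```bash
python3 n.py 50 450 9 150 90
```

```text
9.2 [ 490.7 -249.   143.2] [-1.798e+02 -1.000e-01  8.130e+01] 70.1
[[50, 36, -11, -1, 0, 0, -0.02], [50, 36, -11, -1, 0, 0, -0.02], [50, 36, -10, -1, 0, 0, -0.02], [50, 36, -9, -1, 0, 0, -0.02], [50, 36, -8, -1, 0, 0, -0.02], [50, 36, -8, -1, 0, 0, -0.03], [50, 37.1, -6.8, -0.1, -0.004, -0.002, -0.022]]
```

servo_tool(motion=[[50,36,-11,-1,0,0,-0.02],[50,36,-11,-1,0,0,-0.02],[50,36,-10,-1,0,0,-0.02],[50,36,-9,-1,0,0,-0.02],[50,36,-8,-1,0,0,-0.02],[50,36,-8,-1,0,0,-0.03],[50,15,-3,0,0,0,-0.02],[50,0,0,0,0,0,0],[50,0,0,0,0,0,0]])

```text
time: 10.1
tool_pos: [452.5, -6.6, 153.4]
tcp_rot: [179.8, 0.1, 90.1]
ft_force: [0.3, -0.5, -0.1]
finger_gap: 50.0
```

```bash
python3 n.py 50 450 9 110 90
python3 - <<'E'
from h import *
a,b=snapshot('top'),snapshot('scene')
cv2.imwrite('pics/p3.png',np.hstack([cv2.resize(a[190:310,390:510],(400,400)),cv2.resize(b[160:290,270:400],(400,400))]))
E
```

```text
10.1 [452.5  -6.6 153.4] [1.798e+02 1.000e-01 9.010e+01] 50.0
[[50, 8, -1, 22, 0, 0, 0], [50, 7.6, -1.7, 21.4, 0.004, 0.001, 0.002]]
```

View pics/p3.png

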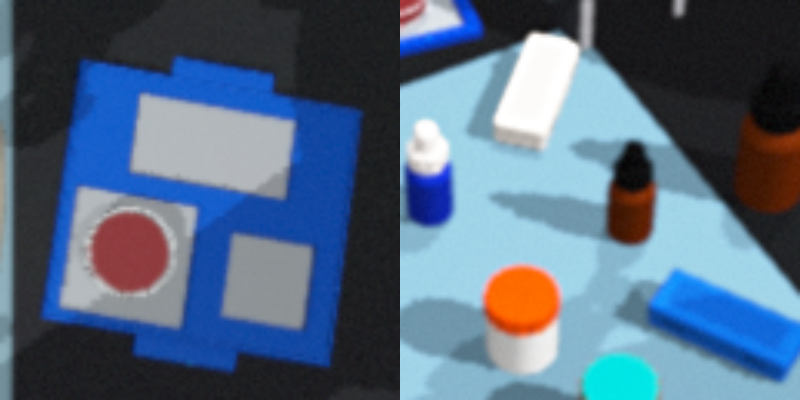

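The red plate sits flat and centred in the large pocket, at crop (130,250). The amber bottle stands clear of its neighbours. Next I align over it.

servo_tool(motion=[[50,7,-1,15,0,0,0],[50,7,-1,15,0.003,0,0],[50,0,0,0,0,0,0],[50,0,0,0,0,0,0]])

```text
time: 10.6
tool_pos: [451.5, 3.9, 122.2]
tcp_rot: [180.0, 0.1, 89.7]
ft_force: [0.7, 0.2, 0.6]
finger_gap: 50.2
```

servo_tool(motion=[[50,5,-1.5,14,0,0,0],[50,0,0,14,0,0,0],[50,0,0,0,0,0,0],[50,0,0,0,0,0,0]])

```text
time: 11.0
tool_pos: [450.5, 8.6, 92.9]
tcp_rot: [179.9, 0.1, 89.6]
ft_force: [-0.7, -0.3, -0.3]
finger_gap: 50.1
```

```bash
python3 n.py 50 450 9 12 90
python3 - <<'E'
from h import *
b=snapshot('scene')
cv2.imwrite('pics/p4.png',cv2.resize(b[150:270,280:410],None,fx=4,fy=4))
E
```

```text
11.0 [450.5   8.6  92.9] [1.799e+02 1.000e-01 8.960e+01] 50.1
[[50, 0, 0, 40, 0, 0, 0], [50, 0.6, -0.6, 40.9, 0.001, 0.002, -0.007]]
```

View pics/p4.png

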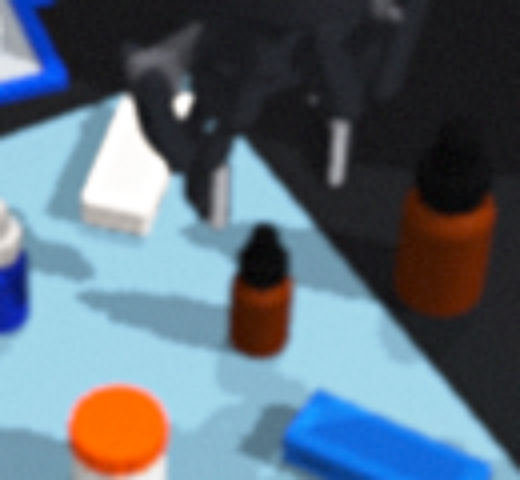

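The fingertips are at crop (218,222) and (338,183), and the bottle's teat tip is at (264,230). I check this against the projection.

Run:
```python
from h import *
p=proj('scene',[[450.5,8.6,98],[450,9.3,72],[450,9.3,0],[475.5,8.6,98],[425.5,8.6,98]]);print((p-[280,150])*4)
```

```text
[[264.58357461 186.84695896]
 [263.70605788 228.98505146]
 [256.81392068 336.06689297]
 [215.16495826 205.73228536]
 [313.16928485 168.2847734 ]]
```

servo_tool(motion=[[60,0,0,35,0,0,0],[60,0,0,25,0,0,0],[60,0,0,10,0,0,0],[60,0,0,0,0,0,0],[60,0,0,0,0,0,0]])

```text
time: 11.55
tool_pos: [454.5, 8.1, 25.6]
tcp_rot: [179.5, 0.2, 89.6]
ft_force: [0.0, 0.1, 0.5]
finger_gap: 59.9
```

servo_tool(motion=[[60,1,-4,6,0.008,0.003,0],[60,0,-1,5,0,0,0],[60,0,0,0,0,0,0],[60,0,0,0,0,0,0]])

```text
time: 11.95
tool_pos: [451.8, 9.0, 17.1]
tcp_rot: [179.7, -0.0, 89.6]
ft_force: [-0.2, -0.4, -0.0]
finger_gap: 60.0
```

servo_tool(motion=[[60,0,-2,5,0.005,0,0],[60,0,0,0,0,0,0],[20,0,0,0,0,0,0],[20,0,0,0,0,0,0],[20,0,0,0,0,0,0],[20,0,0,0,0,0,0],[20,0,0,0,0,0,0],[20,0,0,0,0,0,0]], force=25)

```text
time: 12.75
tool_pos: [450.2, 8.9, 12.2]
tcp_rot: [179.9, 0.0, 89.6]
ft_force: [0.2, 1.1, -0.9]
finger_gap: 29.0
```

servo_tool(motion=[[20,0,0,-15,0,0,0],[20,0,0,-35,0,0,0],[20,0,0,-30,0,0,0],[20,0,0,0,0,0,0]])

```text
time: 13.15
tool_pos: [448.2, 9.1, 93.2]
tcp_rot: [-179.8, -0.0, 89.6]
ft_force: [0.4, 0.2, 0.1]
finger_gap: 28.6
```

```bash
python3 n.py 20 476 -343.7 90 81.3
```

```text
13.15 [448.2   9.1  93.2] [-179.8   -0.    89.6] 28.6
[[20, -39, 3, 0, 0, 0, 0.02], [20, -39, 4, 0, 0, 0, 0.02], [20, -39, 5, 0, 0, 0, 0.01], [20, -39, 5, 0, 0, 0, 0.02], [20, -39, 6, 1, 0, 0, 0.01], [20, -39, 7, 0, 0, 0, 0.02], [20, -39, 7, 1, 0, 0, 0.01], [20, -38, 8, 0, 0, 0, 0.02], [20, -38.5, 8.6, 0.9, -0.004, 0, 0.015]]
```

servo_tool(motion=[[20,-39,3,0,0,0,0.02],[20,-39,4,0,0,0,0.02],[20,-39,5,0,0,0,0.01],[20,-39,5,0,0,0,0.02],[20,-39,6,0,0,0,0.01],[20,-39,7,0,0,0,0.02],[20,-39,7,0,0,0,0.01],[20,-30,8,0,0,0,0.02],[20,0,0,0,0,0,0],[20,0,0,0,0,0,0]])

```text
time: 14.15
tool_pos: [472.6, -306.4, 86.5]
tcp_rot: [-179.7, -0.2, 82.1]
ft_force: [-0.7, 0.2, -0.8]
finger_gap: 29.2
```

```bash
python3 n.py 20 476 -343.7 40 81.3 30
```

```text
14.15 [ 472.6 -306.4   86.5] [-179.7   -0.2   82.1] 29.2
[[20, -18, 4, 23, 0, 0, 0.01], [20, -18.6, 5, 23.3, -0.005, -0.003, 0.003]]
```

servo_tool(motion=[[20,-18,4,10,-0.005,0,0.01],[20,-17,4,15,0,0,0],[20,0,0,15,0,0,0],[20,0,0,0,0,0,0],[20,0,0,0,0,0,0]])

```text
time: 14.65
tool_pos: [475.0, -336.5, 42.7]
tcp_rot: [-179.8, -0.4, 81.7]
ft_force: [-0.3, -0.2, -0.3]
finger_gap: 29.1
```

```bash
python3 n.py 20 476 -343.7 22 81.3 12
```

```text
14.65 [ 475.  -336.5   42.7] [-179.8   -0.4   81.7] 29.1
[[20, -4, 1, 10, 0, 0, 0], [20, -3.1, 1.1, 10.6, -0.003, -0.007, 0.008]]
```

servo_tool(motion=[[20,-4,1,9,-0.003,-0.007,0.008],[20,-4,1,8,0,0,0],[20,0,0,0,0,0,0],[20,0,0,0,0,0,0]])

```text
time: 15.05
tool_pos: [476.8, -343.4, 25.4]
tcp_rot: [179.9, 0.1, 81.4]
ft_force: [-0.2, -0.4, -1.2]
finger_gap: 28.8
```

servo_tool(motion=[[20,0,0,4,0,0,0],[20,0,0,3,0,0,0],[20,0,0,2,0,0,0],[20,0,0,0,0,0,0],[20,0,0,0,0,0,0]])

```text
time: 15.55
tool_pos: [477.2, -343.9, 16.5]
tcp_rot: [179.9, 0.1, 81.4]
ft_force: [-0.2, 0.2, -0.4]
finger_gap: 29.0
```

servo_tool(motion=[[20,0,0,1.5,0,0,0],[20,0,0,1,0,0,0],[20,0,0,1,0,0,0],[20,0,0,0,0,0,0]])

```text
time: 15.95
tool_pos: [477.6, -344.3, 14.6]
tcp_rot: [179.8, 0.1, 81.4]
ft_force: [0.3, 0.0, -0.9]
finger_gap: 29.0
```

servo_tool(motion=[[20,0,0,1.5,0.003,0,0],[20,0,0,1,0,0,0],[20,0,0,0,0,0,0]])

```text
time: 16.25
tool_pos: [478.0, -344.7, 14.5]
tcp_rot: [-180.0, 0.2, 81.4]
ft_force: [0.1, -0.1, -0.4]
finger_gap: 29.1
```

servo_tool(motion=[[33,0,0,0,0,0,0],[40,0,0,0,0,0,0],[48,0,0,0,0,0,0],[48,0,0,0,0,0,0],[48,0,0,-15,0,0,0],[48,0,0,-35,0,0,0],[48,0,0,-40,0,0,0],[48,0,0,-35,0,0,0],[48,0,0,0,0,0,0]])

```text
time: 17.15
tool_pos: [477.1, -343.6, 145.7]
tcp_rot: [-179.9, 0.1, 81.4]
ft_force: [1.0, -0.6, -0.1]
finger_gap: 48.0
```

```bash
python3 n.py 52 446 -116 130 136.5
```

```text
17.15 [ 477.1 -343.6  145.7] [-1.799e+02  1.000e-01  8.140e+01] 48.0
[[52, 31, -9, 2, 0, 0, -0.14], [52, 33, -5, 2, 0, 0, -0.14], [52, 33, 0, 2, 0, 0, -0.14], [52, 32, 4, 2, 0, 0, -0.14], [52, 32, 9, 2, 0, 0, -0.13], [52, 30, 13, 3, 0, 0, -0.14], [52, 28.2, 16.9, 2.4, -0.003, -0.001, -0.132]]
```

The mailer's long axis is at 46.4°, so the grasp yaw should be 46.4, not 136.5. I replan and check the bottle.

```bash
python3 n.py 52 446 -116 130 46.4
python3 - <<'E'
from h import *
b=snapshot('scene')
cv2.imwrite('pics/p5.png',cv2.resize(b[90:230,180:340],None,fx=4,fy=4))
E
```

```text
17.15 [ 477.1 -343.6  145.7] [-1.799e+02  1.000e-01  8.140e+01] 48.0
[[52, 37, -11, 3, 0, 0, 0.1], [52, 35, -14, 2, 0, 0, 0.1], [52, 34, -18, 3, 0, 0, 0.1], [52, 32, -21, 2, 0, 0, 0.1], [52, 30, -24, 3, 0, 0, 0.11], [52, 26.2, -27.9, 2.4, -0.001, 0.003, 0.1]]
```

View pics/p5.png

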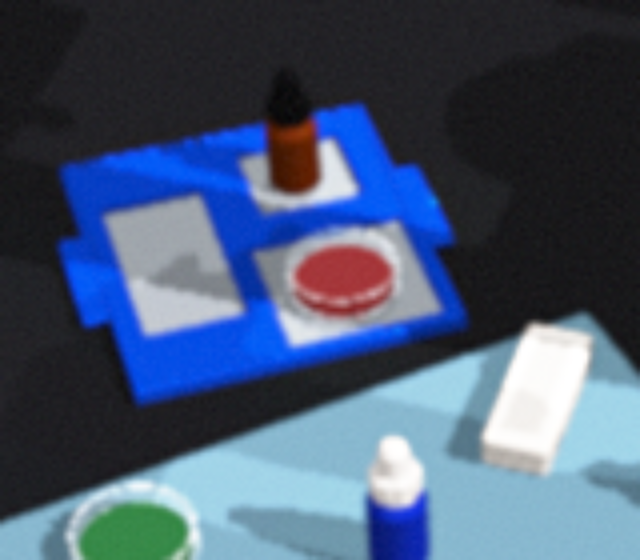

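The amber bottle stands upright in the small pocket, with its base at crop (295,185). Now to the white mailer.

servo_tool(motion=[[58,37,-11,3,0,0,0.1],[58,35,-14,2,0,0,0.1],[58,34,-18,3,0,0,0.1],[58,32,-21,2,0,0,0.1],[58,30,-24,3,0,0,0.1],[58,12,-13,2,0,0,0.07],[58,0,0,0,0,0,0],[58,0,0,0,0,0,0]])

```text
time: 18.0
tool_pos: [444.5, -127.9, 124.4]
tcp_rot: [-179.5, 0.3, 47.4]
ft_force: [0.9, -0.5, 0.7]
finger_gap: 58.1
```

```bash
python3 n.py 58 446 -116 60 46.4;  python3 - <<'E'
from h import *
c=on('scene',np.array([[533,325],[592,342],[550,455],[487,437]])/4+[180,90],20);print(c.round(1),c.mean(0).round(1))
E
```

```text
18.0 [ 444.5 -127.9  124.4] [-179.5    0.3   47.4] 58.1
[[58, 5, -3, 32, 0, 0, 0.01], [58, 5.1, -3.4, 32.4, -0.009, 0.005, 0.007]]
[[ 428.5 -154.5]
 [ 408.1 -129. ]
 [ 465.7  -67.9]
 [ 486.8  -93.2]] [ 447.3 -111.1]
```

servo_tool(motion=[[58,5,-3,30,-0.005,0,0.01],[58,5,-3,30,-0.004,0.005,0.005],[58,0,0,20,0,0,0],[58,0,0,0,0,0,0],[58,0,0,0,0,0,0]])

```text
time: 18.5
tool_pos: [448.3, -121.5, 43.6]
tcp_rot: [179.8, 0.0, 46.7]
ft_force: [-0.9, 0.2, 0.3]
finger_gap: 57.9
```

```bash
python3 n.py 58 446 -115 20 46.4 20
```

```text
18.5 [ 448.3 -121.5   43.6] [179.8   0.   46.7] 57.9
[[58, 2, -3, 12, 0, 0, 0], [58, 1.2, -3.2, 11.6, 0.004, 0, 0.005]]
```

servo_tool(motion=[[58,2,-3,12,0,0,0],[58,1,-3,12,0.004,0,0.005],[58,0,0,6,0,0,0],[58,0,0,0,0,0,0],[58,0,0,0,0,0,0]])

```text
time: 19.0
tool_pos: [448.2, -116.8, 14.1]
tcp_rot: [179.8, -0.1, 46.4]
ft_force: [0.3, 0.4, -0.3]
finger_gap: 58.1
```

```bash
python3 n.py 58 446 -115 6 46.4 20;  python3 - <<'E'
from h import *
b=snapshot('scene')
cv2.imwrite('pics/p6.png',cv2.resize(b[130:230,260:370],None,fx=5,fy=5))
E
```

```text
19.0 [ 448.2 -116.8   14.1] [ 1.798e+02 -1.000e-01  4.640e+01] 58.1
[[58, -0.2, -2.9, 8.1, 0.004, -0.002, 0]]
```

View pics/p6.png

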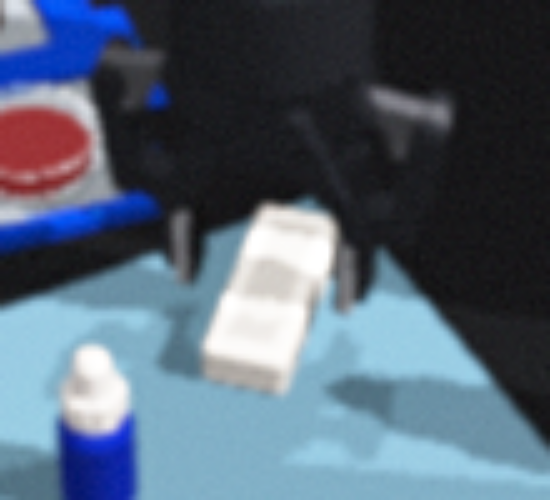

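The fingers flank the mailer at mid-length. The gap on the right is a little tighter, so I shift slightly and go down to grip.

servo_tool(motion=[[58,0,-3,5,0.004,0,0],[58,0,0,3,0,0,0],[58,0,0,0,0,0,0],[25,0,0,0,0,0,0],[25,0,0,0,0,0,0],[25,0,0,0,0,0,0],[25,0,0,0,0,0,0],[25,0,0,0,0,0,0],[25,0,0,0,0,0,0]], force=30)

```text
time: 19.95
tool_pos: [446.9, -115.0, 6.8]
tcp_rot: [179.9, -0.1, 46.4]
ft_force: [-0.0, -0.6, -0.5]
finger_gap: 33.5
```

servo_tool(motion=[[25,0,0,-15,0,0,0],[25,0,0,-35,0,0,0],[25,0,0,-40,0,0,0],[25,0,0,-10,0,0,0],[25,0,0,0,0,0,0]])

```text
time: 20.45
tool_pos: [444.6, -114.3, 108.2]
tcp_rot: [-179.9, -0.0, 46.4]
ft_force: [0.4, -0.5, -1.1]
finger_gap: 33.5
```

```bash
python3 n.py 25 567 -306.5 100 81.3
```

```text
20.45 [ 444.6 -114.3  108.2] [-179.9   -0.    46.4] 33.5
[[25, -9, 37, 1, 0, 0, -0.1], [25, -13, 36, 1, 0, 0, -0.1], [25, -16, 34, 1, 0, 0, -0.1], [25, -20, 32, 2, 0, 0, -0.1], [25, -23, 31, 1, 0, 0, -0.1], [25, -25.2, 27.9, 1.7, -0.002, -0.002, -0.109]]
```

servo_tool(motion=[[25,-9,37,1,0,0,-0.1],[25,-13,36,1,0,0,-0.1],[25,-16,34,1,0,0,-0.1],[25,-20,32,1,0,0,-0.1],[25,-23,31,1,0,0,-0.1],[25,-12,14,0,0,0,-0.08],[25,0,0,0,0,0,0],[25,0,0,0,0,0,0]])

```text
time: 21.25
tool_pos: [556.3, -292.2, 86.8]
tcp_rot: [-179.1, -0.5, 80.9]
ft_force: [0.0, 0.6, -0.3]
finger_gap: 33.2
```

```bash
python3 n.py 25 567 -306.5 40 81.3 30
```

```text
21.25 [ 556.3 -292.2   86.8] [-179.1   -0.5   80.9] 33.2
[[25, -6, 7, 23, -0.01, 0, 0], [25, -6.8, 6.3, 23.6, -0.005, -0.008, -0.007]]
```

servo_tool(motion=[[25,-6,6,22,-0.01,-0.004,0],[25,-6,6,20,-0.005,-0.005,-0.007],[25,0,0,8,0,0,0],[25,0,0,0,0,0,0],[25,0,0,0,0,0,0]])

```text
time: 21.75
tool_pos: [562.7, -299.8, 32.8]
tcp_rot: [-179.7, -0.1, 81.0]
ft_force: [-0.9, 0.2, -0.8]
finger_gap: 33.2
```

```bash
python3 n.py 25 567 -306.5 18 81.3 10
```

```text
21.75 [ 562.7 -299.8   32.8] [-1.797e+02 -1.000e-01  8.100e+01] 33.2
[[25, -3, 3, 7, 0, 0, 0], [25, -3, 2.4, 7.8, -0.005, -0.002, -0.005]]
```

servo_tool(motion=[[25,-3,3,6,-0.005,0,0],[25,-3,2.4,5,0,0,-0.005],[25,0,0,3,0,0,0],[25,0,0,0,0,0,0],[25,0,0,0,0,0,0]])

```text
time: 22.25
tool_pos: [568.8, -307.2, 20.8]
tcp_rot: [179.7, -0.0, 81.3]
ft_force: [-0.4, 0.1, -0.3]
finger_gap: 33.5
```

```bash
python3 n.py 25 567 -306.5 10 81.3 10
```

```text
22.25 [ 568.8 -307.2   20.8] [179.7  -0.   81.3] 33.5
[[25, 0, -1, 5, 0, 0, 0], [25, 0.5, -1, 5.8, 0.004, 0, 0]]
```

servo_tool(motion=[[25,0,-1,4,0.004,0,0],[25,0,-1,3,0,0,0],[25,0,0,2,0,0,0],[25,0,0,0,0,0,0],[25,0,0,0,0,0,0]])

```text
time: 22.75
tool_pos: [566.7, -307.0, 11.2]
tcp_rot: [180.0, -0.0, 81.3]
ft_force: [0.1, -0.2, -1.2]
finger_gap: 33.2
```

servo_tool(motion=[[25,0,0,1.5,0,0,0],[25,0,0,1,0,0,0],[25,0,0,1,0,0,0],[25,0,0,1,0,0,0],[25,0,0,0,0,0,0]])

```text
time: 23.25
tool_pos: [567.1, -307.2, 9.0]
tcp_rot: [180.0, -0.0, 81.3]
ft_force: [0.1, -0.7, -0.3]
finger_gap: 33.0
```

servo_tool(motion=[[25,0,0,1,0,0,0],[25,0,0,1,0,0,0],[25,0,0,0,0,0,0]])

```text
time: 23.55
tool_pos: [567.6, -307.5, 8.9]
tcp_rot: [179.9, 0.0, 81.3]
ft_force: [0.4, 0.0, -0.6]
finger_gap: 32.9
```

Seated, so I release and lift.

servo_tool(motion=[[36,0,0,0,0,0,0],[44,0,0,0,0,0,0],[48,0,0,0,0,0,0],[48,0,0,-10,0,0,0],[48,0,0,-40,0,0,0],[48,0,0,-45,0,0,0],[48,0,0,-40,0,0,0],[48,0,0,0,0,0,0]])

```text
time: 24.35
tool_pos: [566.0, -306.5, 147.9]
tcp_rot: [-179.9, -0.1, 81.3]
ft_force: [0.8, -0.3, 0.7]
finger_gap: 48.3
```

```bash
python3 n.py 72 656 112 140 90 46
```

```text
24.35 [ 566.  -306.5  147.9] [-1.799e+02 -1.000e-01  8.130e+01] 48.3
[[72, 43, 3, 1, 0, 0, -0.02], [72, 43, 3, 1, 0, 0, -0.01], [72, 43, 4, 1, 0, 0, -0.02], [72, 42, 5, 1, 0, 0, -0.01], [72, 42, 5, 1, 0, 0, -0.02], [72, 42, 6, 1, 0, 0, -0.01], [72, 42, 6, 1, 0, 0, -0.02], [72, 42, 7, 1, 0, 0, -0.01], [72, 43, 8, 0, 0, 0, -0.02], [72, 42.1, 8.3, 0.5, -0.002, -0.002, -0.012]]
```

servo_tool(motion=[[72,43,3,1,0,0,-0.02],[72,43,3,1,0,0,-0.01],[72,43,4,1,0,0,-0.02],[72,42,5,1,0,0,-0.01],[72,42,5,1,0,0,-0.02],[72,42,6,1,0,0,-0.01],[72,42,6,1,0,0,-0.02],[72,42,7,1,0,0,-0.01],[72,30,8,0,0,0,-0.02],[72,0,0,0,0,0,0]])

```text
time: 25.35
tool_pos: [651.6, 67.9, 147.8]
tcp_rot: [179.4, 0.1, 89.3]
ft_force: [0.8, -0.1, -0.0]
finger_gap: 72.1
```

```bash
python3 n.py 72 656 112 60 90 30
```

```text
25.35 [651.6  67.9 147.8] [1.794e+02 1.000e-01 8.930e+01] 72.1
[[72, 11, 1, 22, 0, 0, 0], [72, 11, 1, 22, 0, 0, 0], [72, 11, 0, 22, 0, 0, -0.01], [72, 11.4, 1.1, 21.8, 0.01, 0.003, -0.001]]
```

servo_tool(motion=[[72,11,1,18,0.005,0,-0.01],[72,11,1,22,0.005,0,0],[72,11,0,22,0,0,0],[72,9,0,20,0,0,0],[72,0,0,0,0,0,0],[72,0,0,0,0,0,0]])

```text
time: 25.95
tool_pos: [651.2, 109.3, 54.8]
tcp_rot: [-179.6, 0.2, 89.8]
ft_force: [-0.6, -0.9, -0.2]
finger_gap: 72.0
```

```bash
python3 n.py 72 656 112 12 90 15
python3 - <<'E'
from h import *
a,b=snapshot('top'),snapshot('scene')
cv2.imwrite('pics/p7.png',np.hstack([cv2.resize(a[200:310,395:505],(400,400)),cv2.resize(b[240:350,220:330],(400,400))]))
E
```

```text
25.95 [651.2 109.3  54.8] [-179.6    0.2   89.8] 72.0
[[72, 1, 2, 14, 0, 0, 0], [72, 1, 2, 14, 0, 0, 0], [72, 0.9, 1.1, 14.7, -0.007, 0.004, -0.004]]
```

View pics/p7.png

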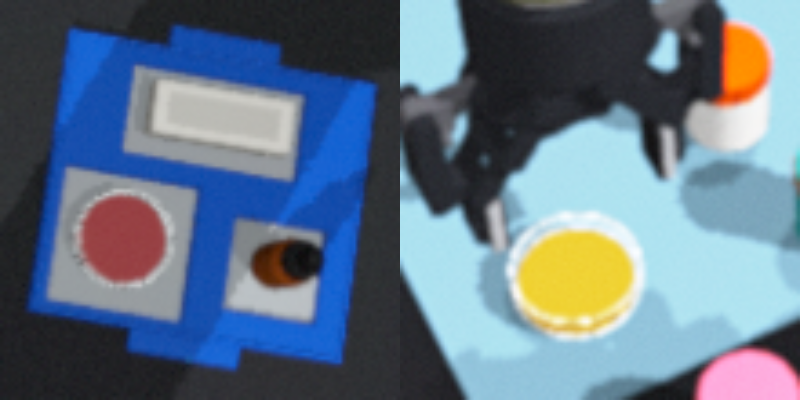

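The blue kit is complete: the mailer is within the long pocket, and the plate and bottle are in theirs. The gripper is over the yellow plate, so I continue down.

servo_tool(motion=[[72,1,2,14,0,0,0],[72,1,2,14,-0.005,0,0],[72,0,0,8,0,0,0],[72,0,0,0,0,0,0],[72,0,0,0,0,0,0]])

```text
time: 26.55
tool_pos: [657.8, 109.5, 19.0]
tcp_rot: [179.8, 0.2, 89.6]
ft_force: [0.3, 0.7, 0.1]
finger_gap: 72.0
```

```bash
python3 n.py 72 656 112 1.5 90 10
```

```text
26.55 [657.8 109.5  19. ] [179.8   0.2  89.6] 72.0
[[72, 1, -1, 9, 0, 0, 0], [72, 1.6, -0.9, 8.5, 0.003, 0.004, -0.007]]
```

servo_tool(motion=[[72,1,-1,7,0.003,0.004,0],[72,1.5,-1,5,0,0,0],[72,0,0,3,0,0,0],[72,0,0,0,0,0,0],[72,0,0,0,0,0,0]])

```text
time: 27.05
tool_pos: [656.2, 112.4, 3.6]
tcp_rot: [179.9, -0.0, 89.6]
ft_force: [-0.0, 0.0, -0.2]
finger_gap: 71.9
```

servo_tool(motion=[[72,0,0,2,0,0,0],[72,0,0,0,0,0,0],[50,0,0,0,0,0,0],[50,0,0,0,0,0,0],[50,0,0,0,0,0,0],[50,0,0,0,0,0,0],[50,0,0,0,0,0,0]], force=25)

```text
time: 27.75
tool_pos: [657.0, 112.4, 2.5]
tcp_rot: [179.8, -0.0, 89.6]
ft_force: [0.3, 0.4, -0.9]
finger_gap: 58.8
```

servo_tool(motion=[[50,0,0,-15,0,0,0],[50,0,0,-40,0,0,0],[50,0,0,-40,0,0,0],[50,0,0,-10,0,0,0],[50,0,0,0,0,0,0]])

```text
time: 28.25
tool_pos: [655.5, 112.2, 113.0]
tcp_rot: [180.0, -0.0, 89.6]
ft_force: [0.4, -0.0, -0.3]
finger_gap: 58.3
```

```bash
python3 n.py 50 433.7 362.5 100 82.5
```

```text
28.25 [655.5 112.2 113. ] [180.   -0.   89.6] 58.3
[[50, 31, -28, 2, 0, 0, 0.02], [50, 31, -29, 2, 0, 0, 0.01], [50, 30, -29, 1, 0, 0, 0.02], [50, 30, -29, 2, 0, 0, 0.01], [50, 29, -30, 1, 0, 0, 0.02], [50, 29, -30, 2, 0, 0, 0.01], [50, 28, -31, 1, 0, 0, 0.02], [50, 28, -30.6, 2, 0, 0, 0.014]]
```

servo_tool(motion=[[50,31,-28,2,0,0,0.02],[50,31,-29,2,0,0,0.01],[50,30,-29,1,0,0,0.02],[50,30,-29,1,0,0,0.01],[50,29,-30,1,0,0,0.02],[50,29,-30,1,0,0,0.01],[50,28,-31,1,0,0,0.02],[50,16,-17,0,0,0,0.01],[50,0,0,0,0,0,0],[50,0,0,0,0,0,0]])

```text
time: 29.25
tool_pos: [434.2, 353.6, 94.2]
tcp_rot: [-179.6, 0.4, 82.3]
ft_force: [0.1, -0.6, -0.4]
finger_gap: 58.6
```

```bash
python3 n.py 50 433.7 362.5 35 82.5 30
```

```text
29.25 [434.2 353.6  94.2] [-179.6    0.4   82.3] 58.6
[[50, 5, -1, 30, 0, 0, 0], [50, 4.1, -0.3, 29.2, -0.007, 0.006, -0.003]]
```

servo_tool(motion=[[50,5,-1,25,-0.005,0.003,0],[50,4,-1,22,0,0.003,-0.003],[50,0,0,8,0,0,0],[50,0,0,0,0,0,0],[50,0,0,0,0,0,0]])

```text
time: 29.75
tool_pos: [436.4, 358.7, 37.0]
tcp_rot: [-179.9, 0.1, 82.3]
ft_force: [0.4, -0.4, 0.3]
finger_gap: 58.3
```

```bash
python3 n.py 50 433.7 362.5 14 82.5 10
python3 - <<'E'
from h import *
b=snapshot('scene')
cv2.imwrite('pics/p8.png',cv2.resize(b[280:450,340:530],None,fx=3,fy=3))
E
```

```text
29.75 [436.4 358.7  37. ] [-1.799e+02  1.000e-01  8.230e+01] 58.3
[[50, 1, -1, 8, 0, 0, 0], [50, 1, -1, 8, 0, 0, 0], [50, 1.4, -1.1, 7, -0.001, 0.002, -0.004]]
```

View pics/p8.png

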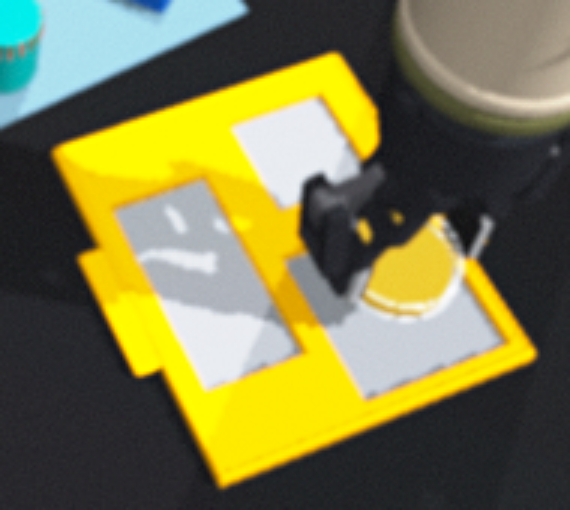

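The yellow plate is held over the large pocket, at crop (415,270). Lowering.

servo_tool(motion=[[50,1,-1,8,0,0,0],[50,1,-1,7,0,0,0],[50,1,-1,5,0,0,0],[50,0,0,0,0,0,0],[50,0,0,0,0,0,0]])

```text
time: 30.3
tool_pos: [435.7, 363.1, 18.2]
tcp_rot: [179.9, -0.1, 82.2]
ft_force: [-0.6, -0.4, -0.1]
finger_gap: 58.6
```

servo_tool(motion=[[50,0,-1,5,0,0,0],[50,0,-1,4,0,0,0],[50,0,0,2,0,0,0],[50,0,0,0,0,0,0],[50,0,0,0,0,0,0]])

```text
time: 30.8
tool_pos: [433.5, 363.6, 6.4]
tcp_rot: [179.9, -0.1, 82.3]
ft_force: [0.0, 0.3, -0.7]
finger_gap: 58.5
```

servo_tool(motion=[[50,0,0,1.2,0,0,0],[50,0,0,1,0,0,0],[50,0,0,1,0,0,0],[50,0,0,0,0,0,0]])

```text
time: 31.2
tool_pos: [434.0, 363.9, 4.6]
tcp_rot: [179.8, -0.1, 82.3]
ft_force: [-0.3, 0.0, -0.1]
finger_gap: 58.5
```

servo_tool(motion=[[50,0,0,1.2,0,0,0],[50,0,0,1,0,0,0],[50,0,0,0,0,0,0]])

```text
time: 31.5
tool_pos: [434.5, 364.2, 4.6]
tcp_rot: [179.8, -0.1, 82.3]
ft_force: [0.6, -0.2, -0.6]
finger_gap: 58.8
```

Seated at 4.6, against 4.5 expected. Releasing.

servo_tool(motion=[[62,0,0,0,0,0,0],[70,0,0,0,0,0,0],[70,0,0,0,0,0,0],[70,0,0,-10,0,0,0],[70,0,0,-40,0,0,0],[70,0,0,-45,0,0,0],[70,0,0,-40,0,0,0],[70,0,0,0,0,0,0]])

```text
time: 32.3
tool_pos: [432.6, 362.9, 144.2]
tcp_rot: [180.0, 0.1, 82.3]
ft_force: [0.0, 0.7, 0.3]
finger_gap: 69.9
```

```bash
python3 n.py 66 550.5 58.5 130 90
```

```text
32.3 [432.6 362.9 144.2] [1.80e+02 1.00e-01 8.23e+01] 69.9
[[66, -36, 20, 2, 0, 0, -0.02], [66, -36, 19, 2, 0, 0, -0.02], [66, -36, 18, 2, 0, 0, -0.02], [66, -37, 18, 2, 0, 0, -0.01], [66, -37, 17, 2, 0, 0, -0.02], [66, -37, 16, 2, 0, 0, -0.01], [66, -38, 16, 1, 0, 0, -0.02], [66, -37.8, 15.6, 1.5, 0, 0.001, -0.015]]
```

servo_tool(motion=[[66,-36,20,2,0,0,-0.02],[66,-36,19,2,0,0,-0.02],[66,-36,18,2,0,0,-0.02],[66,-37,18,2,0,0,-0.01],[66,-37,17,2,0,0,-0.02],[66,-37,16,2,0,0,-0.01],[66,-37,16,1,0,0,-0.02],[66,-15,6,0,0,0,0],[66,0,0,0,0,0,0],[66,0,0,0,0,0,0]])

```text
time: 33.3
tool_pos: [546.8, 74.3, 135.7]
tcp_rot: [179.5, -0.2, 89.6]
ft_force: [-0.5, 0.7, -0.3]
finger_gap: 66.1
```

```bash
python3 n.py 66 550.5 58.5 80 90 30
```

```text
33.3 [546.8  74.3 135.7] [179.5  -0.2  89.6] 66.1
[[66, -8, 2, 28, 0, 0, 0], [66, -8, 1.3, 27.7, 0.008, -0.004, -0.007]]
```

servo_tool(motion=[[66,-8,1,22,0.004,0,0],[66,-8,1,22,0.004,-0.004,-0.007],[66,0,0,10,0,0,0],[66,0,0,0,0,0,0],[66,0,0,0,0,0,0]])

```text
time: 33.8
tool_pos: [548.5, 63.6, 81.8]
tcp_rot: [179.9, -0.1, 90.3]
ft_force: [0.7, -0.6, 0.8]
finger_gap: 66.1
```

```bash
python3 n.py 66 550.5 58.5 22 90 30
python3 - <<'E'
from h import *
b=snapshot('scene')
cv2.imwrite('pics/p9.png',np.hstack([cv2.resize(b[280:450,350:520],(400,400)),cv2.resize(b[190:310,260:380],(400,400))]))
E
```

```text
33.8 [548.5  63.6  81.8] [ 1.799e+02 -1.000e-01  9.030e+01] 66.1
[[66, -3, 1, 30, 0, 0, 0], [66, -2.2, 0.8, 29.8, 0.002, -0.001, 0.005]]
```

View pics/p9.png

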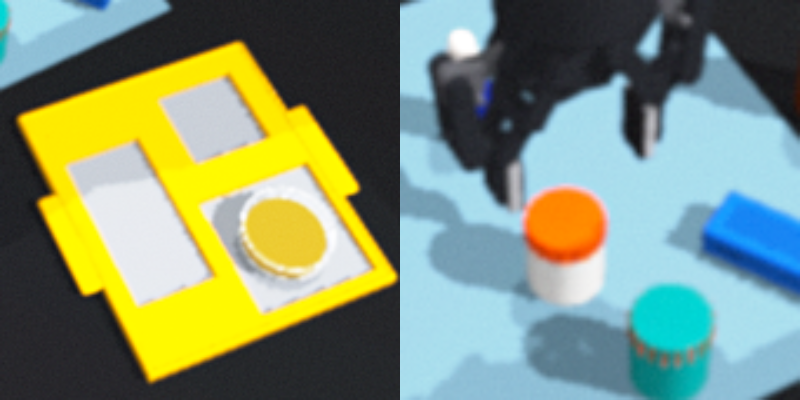

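The yellow plate is seated in its pocket. The fingers straddle the jar, whose cap is at crop (565,222), with the turquoise jar well clear. Lowering over it.

servo_tool(motion=[[66,-3,1,25,0,0,0],[66,-2,0,20,0,0,0.005],[66,0,0,8,0,0,0],[66,0,0,0,0,0,0],[66,0,0,0,0,0,0]])

```text
time: 34.35
tool_pos: [554.2, 61.2, 34.2]
tcp_rot: [179.3, -0.1, 90.1]
ft_force: [0.2, 0.9, 0.5]
finger_gap: 66.0
```

servo_tool(motion=[[66,-1.5,-3,6,0.01,0,0],[66,-1,-1,6,0,0,0],[66,0,0,2,0,0,0],[66,0,0,0,0,0,0],[66,0,0,0,0,0,0]])

```text
time: 34.85
tool_pos: [552.1, 58.8, 22.1]
tcp_rot: [179.7, -0.1, 90.1]
ft_force: [0.8, -0.2, 0.5]
finger_gap: 66.0
```

servo_tool(motion=[[66,0,-2,3,0.005,0,0],[66,0,0,0,0,0,0],[30,0,0,0,0,0,0],[30,0,0,0,0,0,0],[30,0,0,0,0,0,0],[30,0,0,0,0,0,0],[30,0,0,0,0,0,0],[30,0,0,0,0,0,0]], force=30)

```text
time: 35.65
tool_pos: [550.2, 58.8, 19.2]
tcp_rot: [180.0, -0.1, 90.1]
ft_force: [0.5, -0.3, 0.2]
finger_gap: 41.2
```

servo_tool(motion=[[30,0,0,-15,0,0,0],[30,0,0,-40,0,0,0],[30,0,0,-40,0,0,0],[30,0,0,-10,0,0,0],[30,0,0,0,0,0,0]])

```text
time: 36.15
tool_pos: [549.0, 58.5, 130.2]
tcp_rot: [-179.9, -0.1, 90.1]
ft_force: [-0.1, -0.3, -0.4]
finger_gap: 41.1
```

```bash
python3 n.py 30 421 267 120 82.5
```

```text
36.15 [549.   58.5 130.2] [-1.799e+02 -1.000e-01  9.010e+01] 41.1
[[30, 35, -21, 2, 0, 0, 0.02], [30, 34, -22, 2, 0, 0, 0.02], [30, 34, -23, 2, 0, 0, 0.02], [30, 33, -23, 2, 0, 0, 0.02], [30, 33, -24, 1, 0, 0, 0.03], [30, 32.7, -25.1, 1.9, -0.002, -0.002, 0.023]]
```

servo_tool(motion=[[30,35,-21,2,0,0,0.02],[30,34,-22,2,0,0,0.02],[30,34,-23,2,0,0,0.02],[30,33,-23,2,0,0,0.02],[30,33,-24,1,0,0,0.03],[30,18,-14,0,0,0,0.02],[30,0,0,0,0,0,0],[30,0,0,0,0,0,0]])

```text
time: 36.95
tool_pos: [423.6, 255.4, 115.3]
tcp_rot: [-179.6, 0.1, 82.2]
ft_force: [0.6, -0.2, -1.3]
finger_gap: 40.9
```

```bash
python3 n.py 30 421 267 60 82.5 30
```

```text
36.95 [423.6 255.4 115.3] [-1.796e+02  1.000e-01  8.220e+01] 40.9
[[30, 6, -2, 28, 0, 0, 0], [30, 5.3, -1.7, 27.3, -0.007, 0.002, -0.005]]
```

servo_tool(motion=[[30,5,-2,24,-0.004,0,0],[30,5,-2,24,-0.003,0,-0.005],[30,0,0,14,0,0,0],[30,0,0,0,0,0,0],[30,0,0,0,0,0,0]])

```text
time: 37.45
tool_pos: [423.0, 261.6, 50.2]
tcp_rot: [180.0, 0.2, 82.4]
ft_force: [-0.3, 1.0, -0.3]
finger_gap: 40.9
```

```bash
python3 n.py 30 421 267 33 82.5 12
```

```text
37.45 [423.  261.6  50.2] [180.    0.2  82.4] 40.9
[[30, 3, -1, 9, 0, 0, 0], [30, 2.2, -1.7, 8.2, 0, 0.004, -0.002]]
```

servo_tool(motion=[[30,3,-1,6,0,0.004,0],[30,2,-1.5,6,0,0,0],[30,0,0,3,0,0,0],[30,0,0,0,0,0,0],[30,0,0,0,0,0,0]])

```text
time: 37.95
tool_pos: [423.5, 267.0, 36.5]
tcp_rot: [179.8, -0.1, 82.3]
ft_force: [-0.6, 0.1, -0.2]
finger_gap: 41.2
```

```bash
python3 n.py 30 421 267 24 82.5 12;python3 - <<'E'
from h import *
b=snapshot('scene')
cv2.imwrite('pics/p10.png',cv2.resize(b[280:430,350:520],None,fx=3.5,fy=3.5))
E
```

```text
37.95 [423.5 267.   36.5] [ 1.798e+02 -1.000e-01  8.230e+01] 41.2
[[30, 0, -1, 6, 0, 0, 0], [30, -0.4, -1.5, 6.5, 0.004, -0.002, -0.004]]
```

View pics/p10.png

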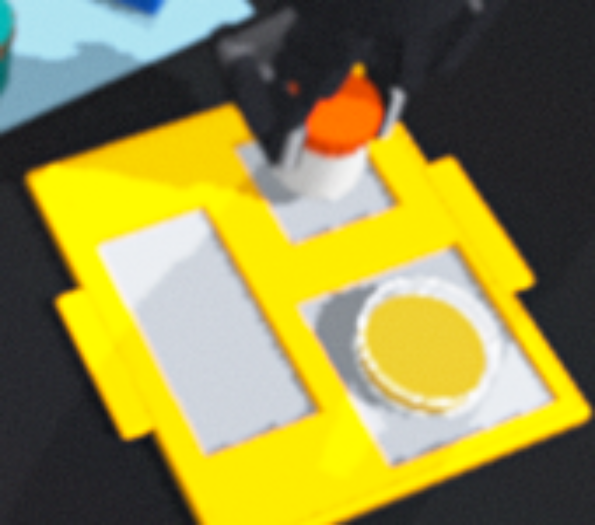

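The jar hovers over the small pocket, with its base at crop (325,185). The plate lies centred in the large pocket.

servo_tool(motion=[[30,0,-1.5,4,0.003,0,0],[30,0,-1.5,4,0,0,0],[30,0,0,3,0,0,0],[30,0,0,0,0,0,0],[30,0,0,0,0,0,0]])

```text
time: 38.5
tool_pos: [420.4, 267.7, 24.9]
tcp_rot: [179.9, -0.2, 82.3]
ft_force: [0.5, 0.1, -0.6]
finger_gap: 41.0
```

servo_tool(motion=[[30,0,0,1.5,0,-0.003,0],[30,0,0,1.2,0,0,0],[30,0,0,1,0,0,0],[30,0,0,0,0,0,0]])

```text
time: 38.9
tool_pos: [420.7, 267.8, 21.3]
tcp_rot: [179.9, 0.0, 82.3]
ft_force: [-0.3, 0.5, -0.1]
finger_gap: 40.9
```

servo_tool(motion=[[30,0,0,1,0,0,0],[30,0,0,1,0,0,0],[30,0,0,0,0,0,0]])

```text
time: 39.2
tool_pos: [421.1, 268.1, 21.4]
tcp_rot: [179.9, 0.0, 82.3]
ft_force: [-0.7, 0.7, -0.6]
finger_gap: 41.2
```

Seated. I release, lift and move clear.

servo_tool(motion=[[44,0,0,0,0,0,0],[52,0,0,0,0,0,0],[58,0,0,0,0,0,0],[58,0,0,0,0,0,0],[58,0,0,-15,0,0,0],[58,0,0,-40,0,0,0],[58,0,0,-45,0,0,0],[58,0,0,-45,0,0,0],[58,0,0,0,0,0,0]])

```text
time: 40.1
tool_pos: [418.9, 267.0, 168.7]
tcp_rot: [-179.8, 0.2, 82.3]
ft_force: [1.1, 0.6, 0.5]
finger_gap: 58.2
```

servo_tool(motion=[[58,30,-25,0,0,0,0],[58,35,-25,0,0,0,0],[58,35,-20,0,0,0,0],[58,40,-5,0,0,0,0],[58,40,0,0,0,0,0],[58,40,0,0,0,0,0],[58,40,0,0,0,0,0],[58,0,0,0,0,0,0],[58,0,0,0,0,0,0]])

```text
time: 41.0
tool_pos: [378.8, 544.4, 164.4]
tcp_rot: [-180.0, 0.2, 82.1]
ft_force: [-0.4, -0.4, -0.1]
finger_gap: 58.1
```

Run:
```python
from h import *
a,b=snapshot('top'),snapshot('scene')
cv2.imwrite('pics/f1.png',cv2.resize(b[100:450,160:540],(760,600)))
cv2.imwrite('pics/f2.png',cv2.resize(a[150:350,110:510],(800,400)))
```

```text
(no output)
```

View pics/f1.png

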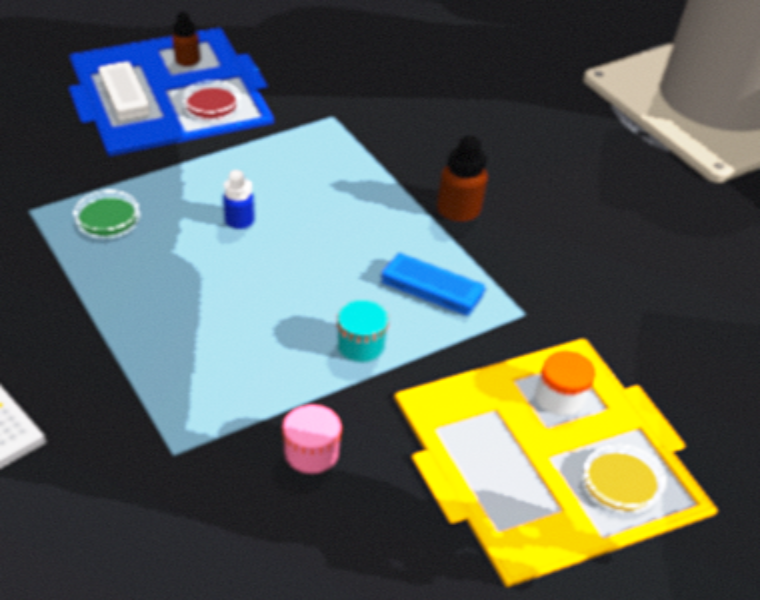

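View pics/f2.png

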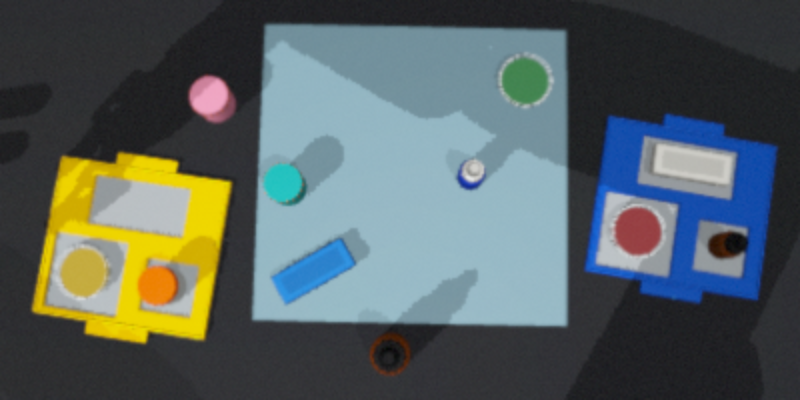

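Both final views show all five items in their pockets and the rest of the stock untouched. Before handing in, I run one numeric check of the mailer's position.

Run:
```python
from h import *
c=on('top',[[456.5,232.5]],22)[0]; p=np.array([565.1,-309.1]); a=np.radians(-8.7)
R=np.array([[np.cos(a),-np.sin(a)],[np.sin(a),np.cos(a)]]); print('mailer offset in pocket (tray xy):',R.T@(c-p))
print(sense()['time'],hand_in())
```

```text
mailer offset in pocket (tray xy): [ 0.05203146 -2.25281124]
the job is handed in; nothing more can be done
41.1 None
```

I made up both kits in the order you listed and handed the job in at 41.1 s, well inside the 112 s limit.

- **Blue tray:** it has the red plate, the small amber bottle and the white mailer.
- **Yellow tray:** it has the yellow plate and the orange-capped jar. Its long pocket is empty.

**Seating:** each item was lowered until it stopped within about 0.3 mm of the expected floor height, then released. The wrist force readings stayed around 1 N, so the height stop was my evidence of contact, not the force.

**Final pictures:** both views show all five items upright inside their pockets. The green plate, blue bottle, blue mailer and look-alikes are where they started, and the arm is clear of everything.

**Mailer position:** in the top picture it looked close to one pocket edge because of the viewing angle. Measured from that view, it is about 2 mm off centre, with 11 mm of room on each side.

**Camera disagreement:** the two cameras differed by about 3–6 mm throughout. I used averaged positions for the tray and stock, and this caused no trouble.

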